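# Roll a film canister up the scanner's loading gutter and shut the keeper behind it

### The arm

A 6-joint arm with a two-finger parallel gripper is mounted at the origin on the work surface. World frame = base frame: x ahead of the robot, y to its left, z up, the work surface at z = 0. Lengths are in mm, angles in degrees, forces in N, time in s.
With the tool pointing down it reaches from about 300 to 850 mm from the base axis. Payload 4.2 kg.
Tool frame: the origin (TCP) lies between the finger pads; the fingertips stand 19 mm ahead of it and the grasp point (between the pads) is the TCP (env.tips_ahead is the distance from the TCP to the fingertips, in mm); z points along the fingers, y is the direction in which the jaws open and shut (so a half turn about z gives the same grasp; the last joint's range is limited). The gripper opens to 91 mm and grips with 3 to 60 N. Pads are 32 mm wide; open, the fingers measure 118 mm over their backs; the gripper's body (76 mm by 178 mm) begins 60 mm behind the grasp point.
Start: joints at [-71.047, 18.312, 89.639, -0, 72.044, -1.146], TCP at [197.602, -539.995, 232.976] pointing down, gripper open.
Joint ranges: [-177.97, 177.97], [-48.28, 115.42], [12.27, 149.76], [-77.06, 257.06], [2.81, 150.46], [-146.56, 146.56]. Speed limits (degrees/s): [147.25, 147.25, 180, 180, 180, 180].

### API

Orientations are given as [roll, pitch, yaw] about the fixed x, y, z axes, in that order (R = Rz(yaw) Ry(pitch) Rx(roll)).
In Python, from workcell import telemetry, viewer, job_done, env gives the robot as it stands. The module is installed in compiled form; this text tells all that it offers.
- The arm moves only by the shell command python3 -m jog 'ROWS' [FORCE]. ROWS is JSON, a list of rows, each a list of 3 entries, a list of its own where there are three numbers: the shift along the tool's x, y, z in cm, then the turn about the tool's z in degrees, then the opening, from 0 (shut) to 1 (fully open). A call has 1 to 10 rows; each row shifts and turns the pose as measured when the row begins, along the tool's axes as they then stand; what a row does not reach is not made up. A row lasts 1/8 s, in which the tool goes at most 62.5 mm and 10.7 degrees, less where a joint would pass 70% of its speed; a pose out of reach is approached as far as the arm can. A call is refused whole if a number of a shift passes 6.25 or a number of a turn 10.7, either way. A call with a gripper value outside its range is refused whole. The fingers move at their own pace and stop on an object; FORCE is the grip in N (left out, the last holds). Time passes only in rows, so rows that do not move let the fingers close. It gives the time, the measured TCP pose, the force and the opening at its end, in the units of the state.
- telemetry.state(): the state, without advancing time (a new reading comes with each control period).
- viewer.grab_frame(name): name is "scene" or "top" or "wrist"; returns a dict with "color" (384x512x3 uint8, red, green, blue), "K" (3x3 intrinsics, pixels), "rvec" (rotation vector, rad) and "tvec" (3), from world to camera coordinates, as OpenCV has them. Camera axes: x right, y down, z forward; pixel columns grow to the right and rows downward; lengths in mm; the calibration is good to about 2 mm. A picture is of the moment at which its call begins. There is no depth.
- job_done(): hands the job in, once; it reports no verdict.
The state is a dict: "time_s": time; "qpos": joint angles; "qvel": joint speeds; "effort": joint torques, N m; "ee_pos": TCP position; "ee_rot": TCP orientation; "force": force on the tool from outside, world axes, zero at the start; "torque": the same for the moment, N m; "gripper_width": finger opening in mm.
Only numpy, scipy, OpenCV 4.12 (cv2) and the standard library are available. Lean on these libraries where they do the work, as an engineer would, in place of code of your own. Each camera call takes 0.05 s, during which the arm holds its last target. There are 200 camera calls.

### The job

The film canister lies at the low end of the sloped loading gutter: with a fingertip, push it up the gutter and over the crest until it settles in the dip against the end stop. Then push the keeper bar fully across the gutter behind it, so that it cannot roll back. Only push, do not lift or carry the canister, do not flick it or let it run away back down the gutter, and leave the other things on the table where they are.

Things in the scene. Friction and masses are not known exactly. Their poses are not given: they have to be found in the camera images.
- loader: fixed grey loading gutter on a base plate 360 x 105 x 8 mm. Origin: centre of the plate's underside, on the table; x points uphill along the gutter, y left, z up. The floor rises at 12 degrees from x = -150 mm (13 mm above the table) to the crest at x = +80 mm. 67 mm wide inside; its 4 mm side walls stand only 8 mm above the floor, the lip at the low end 7 mm; smooth metal, low friction
- gutter_floor (a point): a point on the crest, in the middle of the gutter floor (80, 0, 62 mm in the loader's frame). Its x axis points uphill along the 12 degree floor, its z axis is normal to that floor
- canister_center (a point): centre of the aluminium film canister with a black cap, a closed cylinder 50 mm in diameter and 64 mm long, 130 to 250 g, lying across the gutter so that it rolls along it; at the start it rests against the low lip. Its own y axis is the cylinder's axis; x and z turn as it rolls
- seat (a point): where the canister's centre is when it lies in the dip against the end stop: (106, 0, 83 mm) in the loader's frame. Past the crest the floor falls at 10 degrees over 51 mm to the upright end stop at x = +131 mm, whose top is 95 mm above the table; the canister stays in this dip by itself
- keeper (a joint): angle of the keeper, a flat steel bar that swings level about an upright pin on the gutter's right (loader -y side). 0: points downhill, parallel to the gutter, outside its wall; negative: turned away from the gutter (at the start); 1.57: straight across the gutter behind the seated canister, fully shut at its limit. It stays where it is left; about 0.4 N at the free end moves it
- keeper_hinge (a point): the keeper's pin axis, at half the bar's height: (73, -48, 94 mm) in the loader's frame
- keeper_tip (a point): middle of the free end of the keeper bar, 92 mm from the pin axis; moves with the bar. The bar is 6 mm thick and 16 mm tall, 86 to 102 mm above the table
- spare_canister: a second, identical canister, standing upright on the table beside the gutter (50 mm diameter, 64 mm tall; origin at the centre of its underside). Leave it alone.
- loupe: black magnifier loupe, 42 mm diameter, 48 mm tall, standing beside the gutter, on the side without the keeper (origin at the centre of its underside). Leave it alone.
- adapter: black power adapter, 50 x 110 x 30 mm, on the table. Leave it alone.
- brush: wooden dusting brush, 230 mm long, lying on the table. Leave it alone.
- air_can: white spray can, 60 mm diameter, 170 mm tall. Leave it alone.
- mug: white mug, 80 mm diameter, 90 mm tall. Leave it alone.
- slide_box: cardboard slide box, 100 x 140 x 45 mm. Leave it alone.
- canister: the same canister as a body; its origin is its centre. It moves easily when pushed at or a little below mid-height; a fingertip that bears on it from above mid-height presses it down and it may stick
Things that resemble listed ones, but are neither listed nor needed, are in the scene too. What is shaped like the canister but purple or yellow is not meant.

How it is judged:
By the outcome, as a careful person would: the job done as asked, in the order asked, and still so for the second after the job is handed in, with the robot touching nothing.
It also fails if it takes over 48 s, if anything falls off the work surface, if the arm or the gripper's body presses on something with over 40 N, if the wrist force passes 120 N, or if a joint passes its speed limit or range.

## Working session

There is one attempt and no reset: what is moved stays moved. The work goes in short steps, Python scripts to look and compute and a shell command to move; the robot and the scene stay as the last step left them, time stands still between calls to the robot, and variables do not carry over. Pictures are saved under pics/ and viewed, about 8 in all and at most 12, crops included, and the job is handed in when it is done.

```bash
mkdir -p pics; ls; cat > h.py <<'E'
import numpy as np, cv2
from workcell import telemetry, viewer, job_done, env
def grab(cam,name):
    f=viewer.grab_frame(cam); cv2.imwrite(f'pics/{name}.png',f['color'][...,::-1]); np.savez(f'pics/{name}.npz',**{k:np.asarray(f[k]) for k in ('color','K','rvec','tvec')}); return f
def load(name): return np.load(f'pics/{name}.npz')
def proj(f,P): return cv2.projectPoints(np.float64(P).reshape(-1,1,3),f['rvec'],f['tvec'],f['K'],None)[0].reshape(-1,2)
def ray(f,uv,z):
    R=cv2.Rodrigues(f['rvec'])[0]; c=-R.T@np.ravel(f['tvec']); d=R.T@np.linalg.inv(f['K'])@np.array([*uv,1.]); return c+d*(z-c[2])/d[2]
E
python3 - <<'E'
from h import *
a=grab('top','top0');b=grab('scene','scene0')
cv2.imwrite('pics/top0b.png',cv2.resize(a['color'][...,::-1],(800,600),interpolation=cv2.INTER_CUBIC))
cv2.imwrite('pics/scene0b.png',cv2.resize(b['color'][...,::-1],(800,600),interpolation=cv2.INTER_CUBIC))
for f in(a,b):
    R=cv2.Rodrigues(f['rvec'])[0];print(-R.T@np.ravel(f['tvec']),R[2],f['K'][0,0])
print(telemetry.state())
E
```

```text
pics
[ 325.45572443   18.69404562 1104.06806453] [ 0.22664061 -0.00914107 -0.97393556] 360.49538503795543
[1441.32445567 -592.64172751 1109.6265968 ] [-0.59468052  0.40946459 -0.69187703] 498.37198787003354
{'time_s': 0.1, 'qpos': array([-7.10475140e+01,  1.83487074e+01,  8.96962115e+01,  3.04053422e-04,
        7.20455578e+01, -1.14569632e+00]), 'qvel': array([-0.01450448, -0.05006073, -0.08858812, -0.02385158,  0.09788431,
        0.03386208]), 'effort': array([ 3.98797802e-04, -4.13334346e+01, -2.32510865e+01,  7.30122020e-02,
        4.22905257e-02, -5.64320771e-05]), 'ee_pos': array([ 197.46050287, -539.60247684,  232.21874316]), 'ee_rot': array([-1.79909547e+02, -2.09810797e-03,  2.00980867e+01]), 'force': array([-0.23899209, -0.06113755, -0.92991941]), 'torque': array([ 2.61101993e-05, -3.30174881e-02,  7.29552362e-03]), 'gripper_width': 91.14291204136283}
```

View pics/top0b.png

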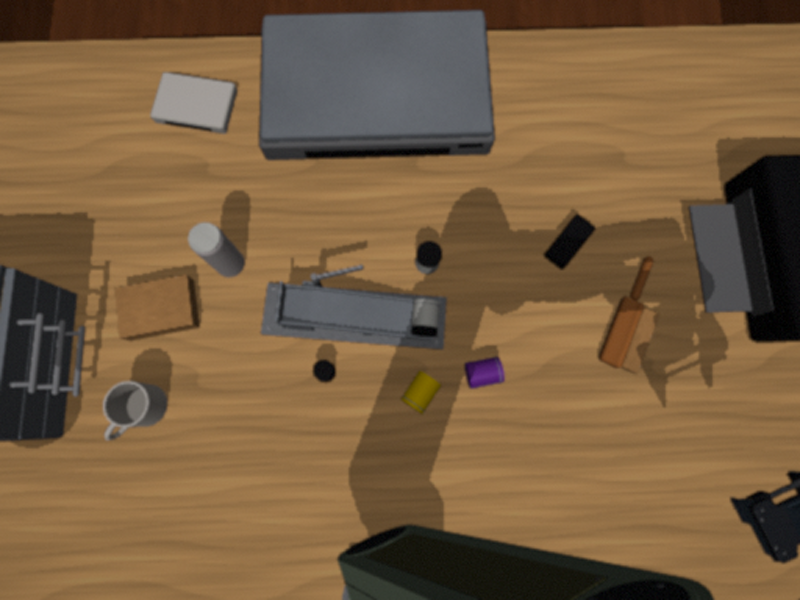

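View pics/scene0b.png

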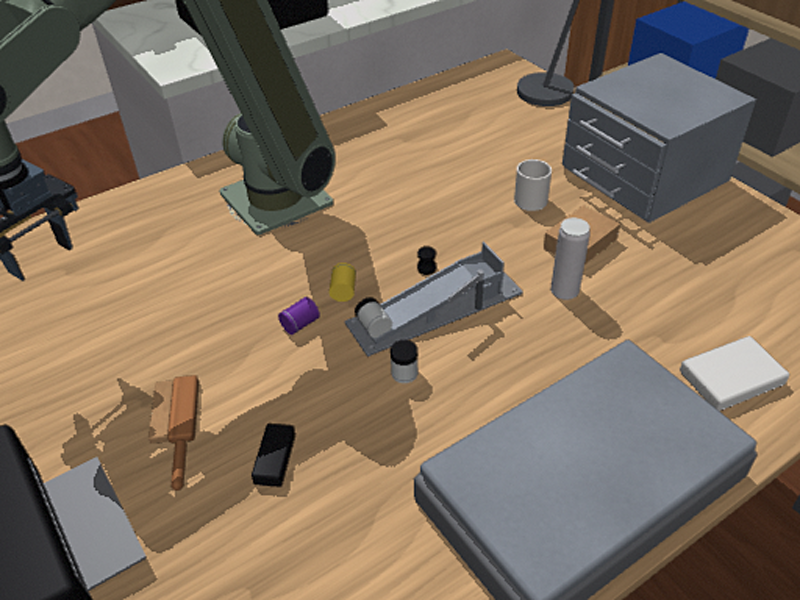

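The top view shows the loader with its low end at right (canister ~(425,315)) and crest/end stop at left (~(280,305)). The keeper is on the upper (+x) side, with the spare canister at (428,255) and the loupe at (324,370). Next I fit the loader pose and overlay the model.

```bash
cat > fit.py <<'E'
from h import *
from scipy.optimize import least_squares
a=load('top0');b=load('scene0'); s=.64
# plate corners on top of plate z=8: (+180,-52),( -180,-52),(-180,52),(180,52)
def L(p,P):
    x,y,t=p; P=np.float64(P).reshape(-1,3); c,s_=np.cos(t),np.sin(t)
    return np.c_[x+c*P[:,0]-s_*P[:,1], y+s_*P[:,0]+c*P[:,1],P[:,2]]
C=[[180,-52.5,8],[-180,-52.5,8],[-180,52.5,8],[180,52.5,8]]
E
cat > run.py <<'E'
from fit import *
ot=np.array([[266,283],[446,294],[443,348],[262,334]])*s
p0=np.mean([ray(a,u,8) for u in ot],0)
r=lambda p:(proj(a,L(p,C))-ot).ravel()
q=least_squares(r,[p0[0],p0[1],1.6]); p=q.x; print(p,np.degrees(p[2]),q.fun.round(1))
np.save('p.npy',p)
E
cat > ov.py <<'E'
from fit import *
p=np.load('p.npy')
lines=[[C[0],C[1],C[2],C[3],C[0]]]
for y in(-33.5,33.5): lines.append([[-150,y,13],[80,y,62],[131,y,53]])
lines.append([[131,-33.5,95],[131,33.5,95]])
lines.append([[80,-33.5,62],[80,33.5,62]])
lines.append([[73,-48,86],[73,-48,102]])
out=[]
for f,box in((a,(155,165,300,235)),(b,(215,150,340,235))):
    k=5.5 if f is a else 6
    im=f['color'][...,::-1]; x0,y0,x1,y1=box
    k=800/(x1-x0) ; k=min(k,290/(y1-y0)) if 0 else k
    m=cv2.resize(im[y0:y1,x0:x1],None,fx=k,fy=k,interpolation=cv2.INTER_CUBIC)[:,:800]
    for l in lines:
        q=((proj(f,L(p,l))+.5-[x0,y0])*k).astype(np.int32); cv2.polylines(m,[q],False,(0,0,255),1)
    out.append(m)
o=np.vstack(out); k=min(1,600/o.shape[0]); cv2.imwrite('pics/ov.png',cv2.resize(o,None,fx=k,fy=k,interpolation=cv2.INTER_AREA)); print(o.shape)
E
python3 run.py; python3 ov.py
```

```text
[529.08196071  84.32373462   1.47225651] 84.35408462993296 [ 0.4 -0.3  0.2  0.4  0.5 -0.6 -1.1  0.3]
(930, 800, 3)
```

View pics/ov.png

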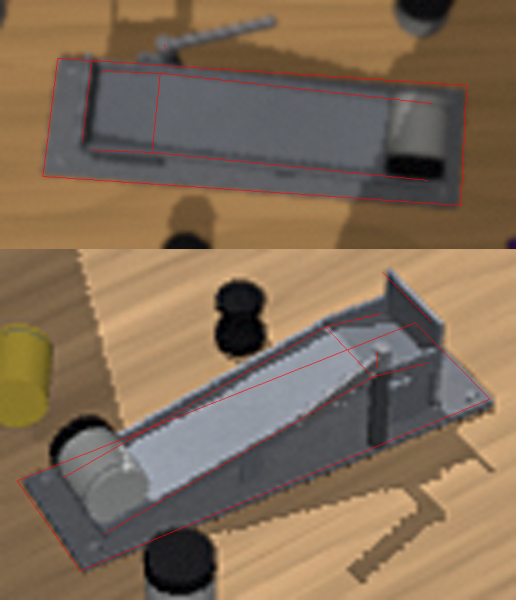

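Crop: the loader overlay fits within about 2 mm. The keeper points downhill and outward at about -20°. I'll start by turning the tool square to the gutter and closing the fingers.

```bash
cat > where.py <<'E'
# usage: where.py [x y ztip]: loader-frame pose of the TCP (tip z) and tool-axis shift in cm to a target
import sys; from h import *
from scipy.spatial.transform import Rotation as Ro
p=np.load('p.npy'); s=telemetry.state(); c,k=np.cos(p[2]),np.sin(p[2]); RL=np.array([[c,-k,0],[k,c,0],[0,0,1]])
T=np.array([0,0,env.tips_ahead]); l=RL.T@(s['ee_pos']-[p[0],p[1],0])-T
print('t',round(s['time_s'],2),'loader xy,tip z',l.round(1),'yaw',s['ee_rot'].round(1),'F_loader',(RL.T@s['force']).round(1),'w',round(s['gripper_width'],1))
if len(sys.argv)>3:
    R=Ro.from_euler('xyz',s['ee_rot'],degrees=True).as_matrix()
    print('shift cm',(R.T@RL@(np.float64(sys.argv[1:4])-l)/10).round(2),'turn',round(s['ee_rot'][2]-(np.degrees(p[2])-90),2))
E
python3 -m jog '[[[5,-3.4,0],8.6,0],[[5,-3.4,0],8.6,0],[[4.5,-4,0],8.5,0]]' 10; python3 where.py -195 0 60
```

```text
time_s: 0.48
ee_pos: [318.8, -405.0, 230.4]
ee_rot: [-179.9, 0.1, -6.9]
force: [0.5, -0.2, -0.1]
gripper_width: 64.1
t 0.47 loader xy,tip z [-507.6  161.1  211.4] yaw [-1.799e+02  1.000e-01 -6.900e+00] F_loader [-0.1 -0.6 -0.1] w 64.1
shift cm [ 15.46 -31.56  15.19] turn -1.24
```

```bash
python3 -m jog '[[[2.6,-5.2,0.5],-1.2,0],[[2.6,-5.2,1],0,0],[[2.6,-5.2,2],0,0],[[2.6,-5.2,3],0,0],[[2.6,-5.2,4],0,0],[[2,-4,3],0,0],[[0,0,0],0,0]]'; python3 where.py -190 0 31
```

```text
time_s: 1.35
ee_pos: [498.4, -121.0, 99.1]
ee_rot: [-179.9, 0.0, -5.4]
force: [-0.7, -0.5, 0.1]
gripper_width: 0.4
t 1.35 loader xy,tip z [-207.4   10.4   80.1] yaw [-179.9    0.    -5.4] F_loader [-0.6  0.7  0.1] w 0.4
shift cm [ 1.05 -1.73  4.91] turn 0.23
```

```bash
python3 -m jog '[[[1,0,2.5],0.2,0],[[0,-0.8,2.2],0,0],[[0,0,0],0,0]]'; python3 where.py -170 0 33
python3 - <<'E'
from h import *
o=[]
for c,b in(('top',(240,150,330,240)),('scene',(190,150,340,240))):
    f=grab(c,c+'1');x0,y0,x1,y1=b;o.append(cv2.resize(f['color'][y0:y1,x0:x1,::-1],None,fx=3.3,fy=3.3,interpolation=cv2.INTER_CUBIC))
cv2.imwrite('pics/v1.png',np.hstack(o))
E
```

```text
time_s: 1.72
ee_pos: [509.4, -115.8, 52.4]
ee_rot: [180.0, -0.1, -5.6]
force: [-0.2, -0.8, -0.2]
gripper_width: 0.3
t 1.73 loader xy,tip z [-2.011e+02 -1.000e-01  3.340e+01] yaw [ 1.8e+02 -1.0e-01 -5.6e+00] F_loader [-0.8  0.1 -0.2] w 0.3
shift cm [-0.01 -3.11  0.04] turn 0.04
```

View pics/v1.png

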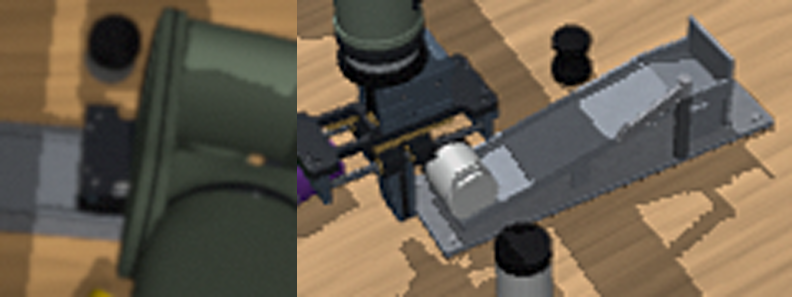

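The finger stands behind the canister, centred on the gutter. I'll creep in until there is contact.

```bash
python3 -m jog '[[[0,-1,0],0,0],[[0,-1,0],0,0],[[0,-0.6,0],0,0],[[0,-0.5,0],0,0],[[0,-0.5,0],0,0]]'; python3 where.py
```

```text
time_s: 2.45
ee_pos: [516.2, -79.8, 57.3]
ee_rot: [179.9, -0.7, -5.7]
force: [-0.1, -1.3, 0.9]
gripper_width: 0.2
t 2.45 loader xy,tip z [-164.6   -3.3   38.3] yaw [179.9  -0.7  -5.7] F_loader [-1.3  0.   0.9] w 0.2
```

```bash
python3 -m jog '[[[-0.15,0,0.4],0,0],[[-0.15,-0.2,0],0,0],[[0,-0.4,0],0,0]]'; python3 where.py
```

```text
time_s: 2.82
ee_pos: [513.8, -73.5, 52.9]
ee_rot: [179.8, -0.7, -5.7]
force: [0.7, -3.1, 0.2]
gripper_width: 0.5
t 2.83 loader xy,tip z [-158.5   -0.3   33.9] yaw [179.8  -0.7  -5.7] F_loader [-3.  -1.   0.2] w 0.5
```

```bash
python3 -m jog '[[[0,-0.5,-0.1],0,0],[[0,-0.5,-0.1],0,0],[[0,-0.5,-0.1],0,0],[[0,-0.5,-0.1],0,0]]'; python3 where.py
```

```text
time_s: 3.32
ee_pos: [515.8, -52.3, 57.2]
ee_rot: [179.8, -0.7, -5.7]
force: [0.7, -0.5, 1.0]
gripper_width: 0.4
t 3.33 loader xy,tip z [-137.3   -0.2   38.2] yaw [179.8  -0.7  -5.7] F_loader [-0.4 -0.7  1. ] w 0.4
```

```bash
python3 -m jog '[[[0,-0.6,-0.12],0,0],[[0,-0.6,-0.12],0,0],[[0,-0.6,-0.12],0,0],[[0,-0.6,-0.12],0,0],[[0,-0.6,-0.12],0,0],[[0,-0.6,-0.12],0,0],[[0,-0.6,-0.12],0,0],[[0,-0.6,-0.12],0,0],[[0,-0.6,-0.12],0,0],[[0,-0.6,-0.12],0,0]]'; python3 where.py
python3 - <<'E'
from h import *
f=grab('scene','s2');x0,y0,x1,y1=190,130,350,240
cv2.imwrite('pics/v2.png',cv2.resize(f['color'][y0:y1,x0:x1,::-1],None,fx=4,fy=4,interpolation=cv2.INTER_CUBIC))
E
```

```text
time_s: 4.58
ee_pos: [521.9, 11.7, 69.9]
ee_rot: [179.8, -0.6, -5.7]
force: [-0.5, -1.6, 1.3]
gripper_width: 0.4
t 4.58 loader xy,tip z [-73.    0.   50.9] yaw [179.8  -0.6  -5.7] F_loader [-1.6  0.3  1.3] w 0.4
```

View pics/v2.png

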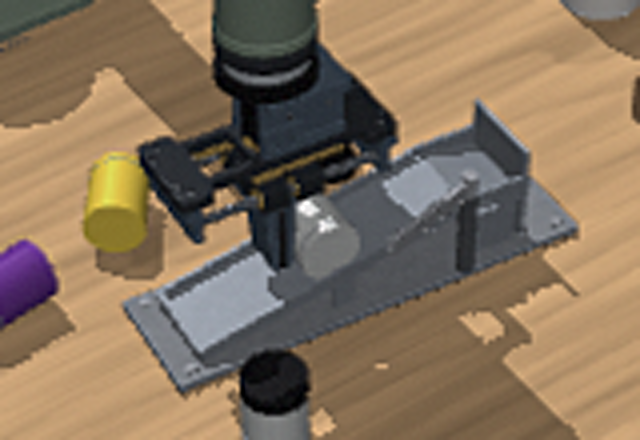

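Canister at about (325,240), in contact with the finger and square in the gutter. Continuing.

```bash
python3 -m jog '[[[0,-0.6,-0.12],0,0],[[0,-0.6,-0.12],0,0],[[0,-0.6,-0.12],0,0],[[0,-0.6,-0.12],0,0],[[0,-0.6,-0.12],0,0],[[0,-0.6,-0.12],0,0],[[0,-0.6,-0.12],0,0],[[0,-0.6,-0.12],0,0],[[0,-0.6,-0.12],0,0],[[0,-0.6,-0.12],0,0]]'; python3 where.py
```

```text
time_s: 5.88
ee_pos: [528.0, 76.1, 82.6]
ee_rot: [179.8, -0.6, -5.7]
force: [-0.7, -1.5, 0.4]
gripper_width: 0.4
t 5.88 loader xy,tip z [-8.3  0.2 63.6] yaw [179.8  -0.6  -5.7] F_loader [-1.6  0.5  0.4] w 0.4
```

```bash
python3 -m jog '[[[0,-0.5,-0.1],0,0],[[0,-0.5,-0.1],0,0],[[0,-0.5,-0.1],0,0],[[0,-0.5,-0.1],0,0],[[0,-0.5,-0.1],0,0],[[0,-0.5,-0.1],0,0],[[0,-0.4,-0.1],0,0],[[0,-0.3,0],0,0]]'; python3 where.py
```

```text
time_s: 6.88
ee_pos: [531.7, 115.7, 89.9]
ee_rot: [179.8, -0.6, -5.7]
force: [0.0, -1.0, 1.5]
gripper_width: 0.7
t 6.88 loader xy,tip z [31.4  0.5 70.9] yaw [179.8  -0.6  -5.7] F_loader [-1.  -0.1  1.5] w 0.7
```

```bash
python3 -m jog '[[[0,-0.3,0],0,0],[[0,-0.3,0],0,0],[[0,-0.3,0],0,0],[[0,-0.3,0],0,0],[[0,-0.3,0],0,0],[[0,-0.3,0],0,0],[[0,-0.3,0],0,0],[[0,-0.2,0],0,0],[[0,-0.2,0],0,0],[[0,0,0],0,0]]'; python3 where.py
python3 - <<'E'
from h import *
f=grab('scene','s3');x0,y0,x1,y1=220,130,350,230
cv2.imwrite('pics/v3.png',cv2.resize(f['color'][y0:y1,x0:x1,::-1],None,fx=5,fy=5,interpolation=cv2.INTER_CUBIC))
E
```

```text
time_s: 8.12
ee_pos: [534.1, 143.2, 89.4]
ee_rot: [179.9, -0.6, -5.7]
force: [-0.4, -0.4, 1.0]
gripper_width: 0.8
t 8.12 loader xy,tip z [59.1  0.8 70.4] yaw [179.9  -0.6  -5.7] F_loader [-0.5  0.4  1. ] w 0.8
```

View pics/v3.png

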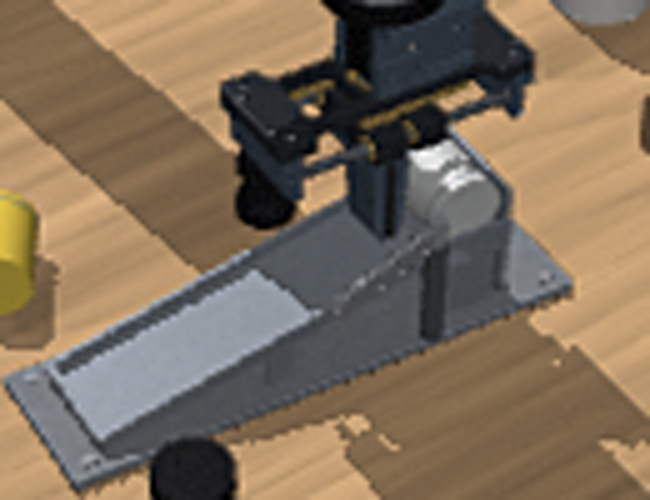

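Canister seated against the end stop, at about (455,185). Retreating up, and measuring the keeper's angle from the first images.

```bash
python3 -m jog '[[[0,0.5,0],0,0],[[0,0.8,-0.5],0,0],[[0,0,-3],0,0],[[0,0,-3.5],0,0],[[4,0,0],0,0],[[5,0,0],0,0],[[5,2,0],0,0],[[0,0,0],0,0]]'; python3 - <<'E'
from fit import *
p=np.load('p.npy')
k=800/145*600/930
w=ray(a,[155+273/k-.5,165+21/k-.5],94); c,s_=np.cos(p[2]),np.sin(p[2])
d=w[:2]-p[:2]; l=np.array([c*d[0]+s_*d[1],-s_*d[0]+c*d[1]]);v=l-[73,-48]
print(l,np.hypot(*v),np.degrees(np.arctan2(v[1],-v[0])))
for t in np.radians([-20,0,20,40,60,75,85,90]):
    n=np.array([np.sin(t),np.cos(t)]);D=np.array([-np.cos(t),np.sin(t)])
    print(np.degrees(t).round(),(np.array([73,-48])+65*D-n*(13.5*abs(n[0])+16*abs(n[1])+3)).round(1))
E
python3 where.py 0 -130 90
python3 - <<'E'
from h import *
f=grab('scene','s4');x0,y0,x1,y1=220,130,350,230
cv2.imwrite('pics/v4.png',cv2.resize(f['color'][y0:y1,x0:x1,::-1],None,fx=5,fy=5,interpolation=cv2.INTER_CUBIC))
E
```

```text
time_s: 9.18
ee_pos: [672.2, 90.6, 165.6]
ee_rot: [179.9, -0.7, -5.8]
force: [-1.4, 0.1, 0.0]
gripper_width: 0.2
[-12.37323504 -76.13724086] 89.89045324757079 -18.24114390102493
-20.0 [ 19.7 -91.5]
0.0 [  8. -67.]
20.0 [  4.2 -47.1]
40.0 [  7.8 -24.6]
60.0 [20.8 -3.1]
75.0 [36.7  9.6]
85.0 [49.6 15.2]
90.0 [56.5 17. ]
t 9.18 loader xy,tip z [  20.4 -141.8  146.6] yaw [179.9  -0.7  -5.8] F_loader [-0.1  1.4  0. ] w 0.2
shift cm [-1.24  2.02  5.66] turn -0.13
```

View pics/v4.png

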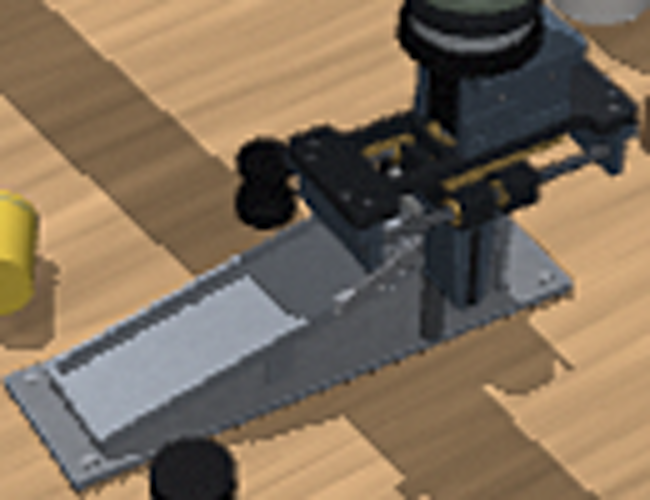

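The view shows the finger outside the keeper and above it; the canister is hidden by the gripper. Keeper angle is about -18°. Lowering beside it.

```bash
python3 -m jog '[[[0,1.2,2.5],0,0],[[-1,0,2],0,0],[[0,0,1.3],0,0],[[0,0,0],0,0]]'; python3 where.py 8 -110 87
```

```text
time_s: 9.72
ee_pos: [656.2, 80.7, 107.7]
ee_rot: [179.9, -0.5, -5.7]
force: [0.6, -0.5, 0.7]
gripper_width: 0.8
t 9.72 loader xy,tip z [   8.9 -126.9   88.7] yaw [179.9  -0.5  -5.7] F_loader [-0.4 -0.6  0.7] w 0.8
shift cm [-1.69  0.09  0.15] turn -0.05
```

```bash
python3 -m jog '[[[-0.8,0,0],0,0],[[-0.8,0,0],0,0],[[-0.8,0,0],0,0],[[-0.8,0,0],0,0],[[-0.8,0,0],0,0],[[-0.8,0,0],0,0],[[-0.8,0,0],0,0],[[-0.8,0,0],0,0],[[-0.8,0,0],0,0]]'; python3 where.py 6 -25 86.5
```

```text
time_s: 10.85
ee_pos: [582.0, 89.0, 110.0]
ee_rot: [-180.0, -0.9, -5.7]
force: [0.0, -0.1, -0.0]
gripper_width: 0.6
t 10.85 loader xy,tip z [  9.8 -52.2  91. ] yaw [-180.    -0.9   -5.7] F_loader [-0.1 -0.1 -0. ] w 0.6
shift cm [-2.72  0.38  0.4 ] turn -0.02
```

```bash
python3 -m jog '[[[-0.7,0.05,0.3],0,0],[[-0.7,0,0.05],0,0],[[-0.7,0,0.05],0,0],[[-0.7,-0.3,0.05],0,0],[[-0.7,-0.5,0],0,0],[[-0.5,-0.5,0],0,0],[[0,0,0],0,0]]'; python3 where.py 37 10 86.5
python3 - <<'E'
from h import *
f=grab('scene','s5');x0,y0,x1,y1=220,130,350,230
cv2.imwrite('pics/v5.png',cv2.resize(f['color'][y0:y1,x0:x1,::-1],None,fx=5,fy=5,interpolation=cv2.INTER_CUBIC))
E
```

```text
time_s: 11.72
ee_pos: [540.0, 106.7, 104.4]
ee_rot: [180.0, -0.9, -5.6]
force: [0.5, 0.4, 0.8]
gripper_width: 0.5
t 11.72 loader xy,tip z [23.3 -8.6 85.4] yaw [180.   -0.9  -5.6] F_loader [ 0.4 -0.4  0.8] w 0.5
shift cm [-1.86 -1.37 -0.14] turn 0.01
```

View pics/v5.png

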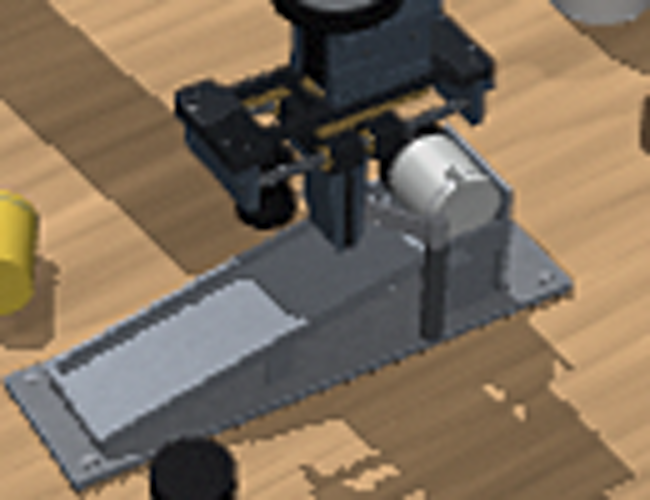

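The canister is seated at (445,185) and the bar, about (390,210), has swung over the gutter ahead of the finger. I'll continue the arc.

```bash
python3 -m jog '[[[-0.6,-0.4,0],0,0],[[-0.6,-0.5,-0.05],0,0],[[-0.5,-0.5,-0.05],0,0],[[-0.3,-0.5,0],0,0],[[-0.3,-0.5,0],0,0],[[0,-0.4,0],0,0],[[0,-0.3,0],0,0],[[0,0,0],0,0]]'; python3 where.py 56.5 17 87
```

```text
time_s: 12.78
ee_pos: [518.8, 142.0, 104.9]
ee_rot: [180.0, -0.8, -5.6]
force: [0.1, -0.6, -0.3]
gripper_width: 0.3
t 12.78 loader xy,tip z [56.3 15.9 85.9] yaw [180.   -0.8  -5.6] F_loader [-0.6 -0.1 -0.3] w 0.3
shift cm [-0.11 -0.02 -0.11] turn 0.01
```

```bash
for i in 1 2 3; do python3 -m jog '[[[0,-0.15,0],0,0],[[0,0,0],0,0]]' >/dev/null; python3 where.py; done
```

```text
t 13.03 loader xy,tip z [57.8 15.8 85.8] yaw [180.   -0.8  -5.7] F_loader [-0.9  0.7 -0.1] w 0.2
t 13.28 loader xy,tip z [59.3 15.8 85.8] yaw [180.   -0.8  -5.7] F_loader [-0.2  0.6  0.1] w 0.4
t 13.53 loader xy,tip z [60.3 15.8 85.8] yaw [179.9  -0.8  -5.7] F_loader [-1.5 -0.7  0.3] w 0.4
```

```bash
for i in 1 2; do python3 -m jog '[[[0,-0.15,0],0,0],[[0,0,0],0,0]]' >/dev/null; python3 where.py; done
python3 - <<'E'
from h import *
o=[]
for c,b in(('top',(160,160,250,240)),('scene',(260,130,350,210))):
    f=grab(c,c+'6');x0,y0,x1,y1=b;o.append(cv2.resize(f['color'][y0:y1,x0:x1,::-1],None,fx=4.4,fy=4.4,interpolation=cv2.INTER_CUBIC))
cv2.imwrite('pics/v6.png',np.hstack(o))
E
```

```text
t 13.78 loader xy,tip z [60.3 15.8 85.8] yaw [179.7  -0.8  -5.6] F_loader [-1.2 -0.3  0. ] w 0.8
t 14.03 loader xy,tip z [60.4 15.8 85.9] yaw [179.6  -0.8  -5.6] F_loader [-2.3  1.2  0.8] w 0.4
```

View pics/v6.png

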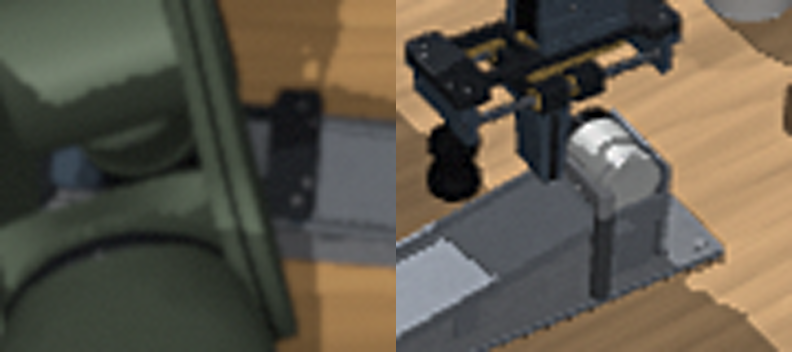

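The position stalls at x=60.3 while the force rises, so the bar is at its limit. One firmer push, then I retreat and look.

```bash
python3 -m jog '[[[0,-0.3,0],0,0],[[0,-0.3,0],0,0]]' >/dev/null; python3 where.py;  python3 -m jog '[[[0,0.5,0],0,0],[[0,1.5,0],0,0],[[0,3,-1],0,0],[[0,5,-3],0,0],[[0,5,-5],0,0],[[0,6,-5],0,0],[[0,6,0],0,0],[[0,6,0],0,0],[[0,6,0],0,0],[[0,0,0],0,0]]'
python3 - <<'E'
from h import *
p=np.load('p.npy'); from fit import L
o=[]
for c,b in(('top',(160,160,250,240)),('scene',(260,130,350,210))):
    f=grab(c,c+'7');x0,y0,x1,y1=b;m=cv2.resize(f['color'][y0:y1,x0:x1,::-1],None,fx=4.4,fy=4.4,interpolation=cv2.INTER_CUBIC)
    q=((proj(f,L(p,[[73,-48,102],[73,44,102]]))+.5-[x0,y0])*4.4).astype(np.int32);cv2.polylines(m,[q],False,(0,0,255),1)
    o.append(m)
cv2.imwrite('pics/v7.png',np.hstack(o))
E
```

```text
t 14.38 loader xy,tip z [60.9 15.9 85.9] yaw [178.9  -0.7  -5.4] F_loader [-15.2  -2.1   4. ] w 0.8
time_s: 15.62
ee_pos: [483.4, -232.0, 239.2]
ee_rot: [179.3, -1.3, -5.3]
force: [-0.8, 0.1, -0.7]
gripper_width: 0.5
```

View pics/v7.png

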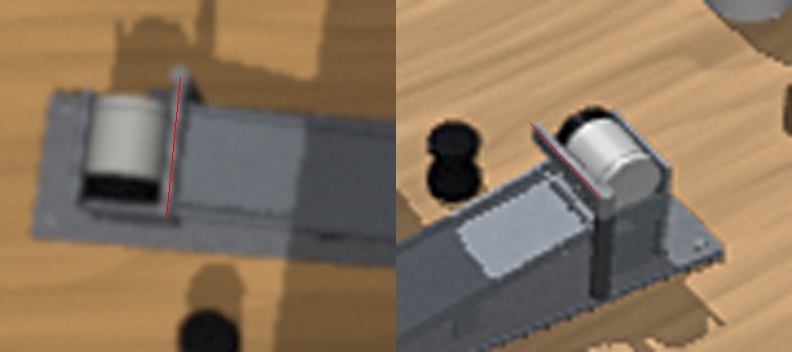

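The red 90° line lies along the bar in both views, and the canister sits in the dip against the stop. The robot is clear.

```bash
python3 - <<'E'
from h import *
a=load('top0')['color'].astype(int);b=load('top7')['color'].astype(int)
for n,(u,v) in dict(spare=(428,250),loupe=(324,370),yellow=(421,392),air=(215,250),box=(155,307),mug=(135,405),adapter=(570,240)).items():
    x,y=int(u*.64),int(v*.64); A=a[y-14:y+14,x-14:x+14].astype('uint8');B=b[y-22:y+22,x-22:x+22].astype('uint8')
    r=cv2.minMaxLoc(cv2.matchTemplate(B,A,cv2.TM_CCOEFF_NORMED));print(n,round(r[1],2),np.subtract(r[3],8))
job_done()
E
```

```text
spare 0.9 [0 0]
loupe 1.0 [0 0]
yellow 0.87 [0 0]
air 1.0 [0 0]
box 0.91 [0 0]
mug 1.0 [0 0]
adapter 0.85 [0 0]
the job is handed in; nothing more can be done
```

The canister is seated in the dip against the end stop, the keeper bar is shut across the gutter behind it, and the job is handed in.

I pushed the canister up the gutter and over the crest with the closed fingertips, at about 50 mm/s or less. I then swung the keeper round from outside until it stopped at its limit, with about 15 N of push at the end, and backed the arm clear. The clock stood at about 15.6 s.

**Final views:** The top and scene cameras both show the canister against the end stop. The keeper bar lies along the projected 90° line in both.

**Other objects:** A template match between the first and last top views showed zero pixels of movement for the spare canister, loupe, air can, slide box, mug, adapter and yellow canister. I did not check the brush or the purple canister this way, though the finger did not go near them. No check failed or disagreed.

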